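# Pack the seventh spice cup into the round tin

### The arm

A 7-joint arm with a two-finger parallel gripper is mounted at the origin on a cart in front of the work surface, level with it; the furniture and walls round the work are solid. World frame = base frame: x ahead of the robot, y to its left, z up, the work surface at z = 0. Lengths are in mm, angles in rad, forces in N, time in s.
With the tool pointing down it reaches from about 400 to 850 mm from the base axis. Payload 6.9 kg.
Tool frame: the origin (TCP) lies midway between the tips of the shut fingers; the grasp point (between the pads) lies 19 mm behind it; z points along the fingers, x is the direction in which the jaws open and shut, and the axes are right-handed (so a half turn about z gives the same grasp; the last joint's range is limited). The gripper opens to 85 mm and grips with 20 to 120 N. Pads are 22 mm wide; open, the fingers measure 114 mm over their backs; the gripper's body (76 mm by 85 mm) begins 54 mm behind the grasp point. The pads swing forward as they close: fully open they stand 13 mm farther back than shut.
Start: joints at [1.377, 0.507, -0.238, 1.5, 0.126, 1.149, -0.155], TCP at [183.954, -597.304, 231.275] pointing down, gripper open.
Joint ranges: [-3.08, 3.08], [-0.24, 2.05], [-1.43, 1.35], [0, 2.5], [-1.52, 4.66], [0.17, 1.96], [-2.89, 2.89]. Speed limits (rad/s): [2.39, 2.39, 3.14, 3.14, 3.14, 3.14, 3.14].

### API

Orientations are given as a rotation vector (axis times angle).
In Python, from workcell import robot gives the robot as it stands.
- The arm moves only by the tool carry_out, never from a script. Its argument "plan" is a list of rows, each a list of 3 entries, a list of its own where there are three numbers: the shift along the tool's x, y, z in cm, then the turn about the tool's z in degrees, then the opening, from -1 (shut) to 1 (fully open). A call has 1 to 12 rows; each row is the pose to reach, as a shift and turn from the pose measured when the call began, along the tool's axes at that moment; what a row does not reach only later rows make up. A row lasts 1/12 s, in which the tool goes at most 41.7 mm and 7.16 degrees, less where a joint would pass 70% of its speed; a pose out of reach is approached as far as the arm can. A call with a gripper value outside its range is refused whole. The fingers move at their own pace and stop on an object; "newtons" is the grip in N (left out, the last holds). Time passes only in rows, so rows that repeat a pose let the fingers close. It gives the time, the measured TCP pose, the force and the opening at its end, in the units of the state.
- robot.get_obs(): the state, without advancing time (a new reading comes with each control period).
- robot.snapshot(name): name is "side" or "top"; returns a dict with "frame" (420x560x3 uint8, blue, green, red), "intrinsics" (3x3 intrinsics, pixels), "R" (3x3) and "t" (3): a world point X has camera coordinates R X + t. Camera axes: x right, y down, z forward; pixel columns grow to the right and rows downward; lengths in mm; the calibration is good to about 2 mm. A picture is of the moment at which its call begins. There is no depth.
- robot.sign_off(): hands the job in, once; it reports no verdict.
The state is a dict: "clock": time; "joints": joint angles; "joint_vel": joint speeds; "tau": joint torques, N m; "ee_pos": TCP position; "orientation": TCP orientation; "contact_force": force on the tool from outside, world axes, zero at the start; "moment": the same for the moment, N m; "gripper_width": finger opening in mm.
Only numpy, scipy, OpenCV 4.12 (cv2) and the standard library are available. Lean on these libraries where they do the work, as an engineer would, in place of code of your own. Each camera call takes 0.05 s, during which the arm holds its last target.

### The job

The round spice tin holds seven cups packed tightly, one in the middle and six round it, but the five outer cups stand spread out and leave no room for the last. Slide the cups along inside the tin, without lifting them out or tipping any over, until one place is free, then put the red-lidded cup in gently so that all seven stand flat on the tin's floor. Leave the jar, mug, timer and matchbox where they are.

Things in the scene. Friction and masses are not known exactly. Their poses are not given: they have to be found in the camera images.
- tin: Shallow round open metal tin, fixed to the worktop (non-slip foot). Inner radius 89 mm, wall 3 mm, rim 30 mm above the worktop, inner floor 4 mm above the worktop. Origin: centre of its underside on the worktop; z up. Its inside holds exactly seven cups: one in the middle and six round it, each then about 58 to 60 mm from the middle, with a few mm to spare.
- white_cup_mid (a point): Small round steel spice cup with a white lid, starts in the middle of the tin. Cup with lid: 56 mm diameter cylinder 32 mm high (foot chamfered 3 mm); on the lid's centre stands an upright round knob, 14 mm diameter and 18 mm high (50 mm in all, 0.12 kg). The lid does not come off. Loose; polished, slides easily when its knob is pushed sideways. The point is on its axis, 25 mm above its foot.
- yellow_cup_mid (a point): Small round steel spice cup with a yellow lid, starts in the tin, somewhere in the ring round the middle cup (the ring's order varies). Cup with lid: 56 mm diameter cylinder 32 mm high (foot chamfered 3 mm); on the lid's centre stands an upright round knob, 14 mm diameter and 18 mm high (50 mm in all, 0.12 kg). The lid does not come off. Loose; polished, slides easily when its knob is pushed sideways. The point is on its axis, 25 mm above its foot.
- green_cup_mid (a point): Small round steel spice cup with a green lid, starts in the tin, somewhere in the ring round the middle cup (the ring's order varies). Cup with lid: 56 mm diameter cylinder 32 mm high (foot chamfered 3 mm); on the lid's centre stands an upright round knob, 14 mm diameter and 18 mm high (50 mm in all, 0.12 kg). The lid does not come off. Loose; polished, slides easily when its knob is pushed sideways. The point is on its axis, 25 mm above its foot.
- blue_cup_mid (a point): Small round steel spice cup with a blue lid, starts in the tin, somewhere in the ring round the middle cup (the ring's order varies). Cup with lid: 56 mm diameter cylinder 32 mm high (foot chamfered 3 mm); on the lid's centre stands an upright round knob, 14 mm diameter and 18 mm high (50 mm in all, 0.12 kg). The lid does not come off. Loose; polished, slides easily when its knob is pushed sideways. The point is on its axis, 25 mm above its foot.
- black_cup_mid (a point): Small round steel spice cup with a black lid, starts in the tin, somewhere in the ring round the middle cup (the ring's order varies). Cup with lid: 56 mm diameter cylinder 32 mm high (foot chamfered 3 mm); on the lid's centre stands an upright round knob, 14 mm diameter and 18 mm high (50 mm in all, 0.12 kg). The lid does not come off. Loose; polished, slides easily when its knob is pushed sideways. The point is on its axis, 25 mm above its foot.
- orange_cup_mid (a point): Small round steel spice cup with an orange lid, starts in the tin, somewhere in the ring round the middle cup (the ring's order varies). Cup with lid: 56 mm diameter cylinder 32 mm high (foot chamfered 3 mm); on the lid's centre stands an upright round knob, 14 mm diameter and 18 mm high (50 mm in all, 0.12 kg). The lid does not come off. Loose; polished, slides easily when its knob is pushed sideways. The point is on its axis, 25 mm above its foot.
- red_cup_mid (a point): Small round steel spice cup with a red lid, starts on the worktop to the left of the tin; it is the one to be packed. Cup with lid: 56 mm diameter cylinder 32 mm high (foot chamfered 3 mm); on the lid's centre stands an upright round knob, 14 mm diameter and 18 mm high (50 mm in all, 0.12 kg). The lid does not come off. Loose; polished, slides easily when its knob is pushed sideways. The point is on its axis, 25 mm above its foot.
- jar: Bystander: lidded glass jar, 63 mm diameter, 94 mm high; origin at the centre of its underside.
- mug: Bystander: blue-grey mug, 82x117 mm with handle, 91 mm high; origin at the centre of its underside.
- timer: Bystander: round kitchen timer, 72 mm diameter, 62 mm high; origin at the centre of its underside.
- matchbox: Bystander: matchbox, 53x35x14 mm; origin at the centre of its underside.
Things that resemble listed ones, but are neither listed nor needed, are in the scene too. Of the things like the part that bears blue_cup_mid, leave any that is pink; of the rest the larger one is meant.

How it is judged (in metres and radians):
At the end, for the whole second after the job is handed in: All seven cups stand flat on the tin's floor: each point is inside the tin (within 66 mm of its middle), less than 31.5 mm above the tin's underside (29 mm when flat) and tilted less than 0.06 rad (z of each of white_cup_mid, yellow_cup_mid, green_cup_mid, blue_cup_mid, black_cup_mid, orange_cup_mid, red_cup_mid in the frame of tin below 0.0315 m and horizontal distance between each of white_cup_mid, yellow_cup_mid, green_cup_mid, blue_cup_mid, black_cup_mid, orange_cup_mid, red_cup_mid and tin below 0.066 m and angle between each of white_cup_mid, yellow_cup_mid, green_cup_mid, blue_cup_mid, black_cup_mid, orange_cup_mid, red_cup_mid's own z axis and vertical below 0.06 rad); the robot touches nothing.
It fails at once if one of the six cups that were in the tin is lifted out (raised by more than 20 mm) (z of any of white_cup_mid, yellow_cup_mid, green_cup_mid, blue_cup_mid, black_cup_mid, orange_cup_mid in the frame of tin above 0.049 m).
It fails at once if a cup is tipped by more than 0.6 rad (angle between any of white_cup_mid, yellow_cup_mid, green_cup_mid, blue_cup_mid, black_cup_mid, orange_cup_mid, red_cup_mid's own z axis and vertical above 0.6 rad).
It fails at once if the red-lidded cup is dropped (faster than 0.6 m/s with the fingers off it) (linear speed of red_cup above 0.6 m/s and contact force between the fingers and red_cup below 0.05 N).
It fails at once if the jar, mug, timer or matchbox is moved by more than 30 mm (distance of any of jar, mug, timer, matchbox from where it was at the start of the episode above 0.03 m).
It also fails if it takes over 67 s, if anything falls off the work surface, if the arm or the gripper's body presses on something with over 40 N, if the wrist force passes 120 N, or if a joint passes its speed limit or range.

## Working session

There is one attempt and no reset: what is moved stays moved. The work goes in short steps, Python scripts to look and compute and a tool call to move; the robot and the scene stay as the last step left them, time stands still between calls to the robot, and variables do not carry over. Pictures are saved under pics/ and viewed, and the job is handed in when it is done.

Besides the shell and the picture viewer there is one more tool, called by a JSON object that holds its "api" and its "payload". carry_out: Moves the arm, as the interface text tells. Its arguments: {"type":"object","properties":{"plan":{"type":"array","items":{"type":"array"}},"newtons":{"type":"number"}},"required":["plan"]}

```bash
ls; mkdir -p pics; cat > h.py <<'E'
import numpy as np, cv2
from workcell import robot
from scipy.spatial.transform import Rotation as Ro
def snap(n):
    s=robot.snapshot(n); return s
def proj(s,X):
    X=np.atleast_2d(X); c=(np.array(s["R"])@X.T).T+np.array(s["t"]); p=(np.array(s["intrinsics"])@c.T).T
    return p[:,:2]/p[:,2:]
def back(s,u,v,z):
    K=np.array(s["intrinsics"]);R=np.array(s["R"]);t=np.array(s["t"])
    d=R.T@np.linalg.inv(K)@np.array([u,v,1.]); c=-R.T@t
    return c+d*(z-c[2])/d[2]
E
python3 - <<'E'
from h import *
for n in("side","top"):
    s=snap(n); cv2.imwrite(f"pics/{n}0.png",s["frame"])
    print(n,np.round(s["intrinsics"],1).tolist(),(-np.array(s["R"]).T@np.array(s["t"])).round(0))
    print(np.round(s["R"],3).tolist())
print(robot.get_obs())
E
```

```text
pics
side [[472.2, 0.0, 300.1], [0.0, 472.2, 213.3], [0.0, 0.0, 1.0]] [462. 913. 712.]
[[-0.998, -0.067, 0.016], [-0.051, 0.561, -0.826], [0.046, -0.825, -0.563]]
top [[430.9, 0.0, 286.9], [0.0, 430.9, 212.4], [0.0, 0.0, 1.0]] [ 258.   -7. 1312.]
[[-0.015, -1.0, 0.022], [-0.98, 0.011, -0.198], [0.198, -0.024, -0.98]]
{'clock': 0.1, 'joints': array([ 1.37749362,  0.50829317, -0.23753634,  1.50100288,  0.12572723,
        1.14893555, -0.15482773]), 'joint_vel': array([ 6.16424806e-05, -1.29682075e-03, -9.37724200e-05, -3.55840103e-03,
       -7.65220094e-04,  1.65808668e-04,  7.78213296e-04]), 'tau': array([-4.99419853e-03, -6.21828818e+01, -2.19466321e+00, -2.50206953e+01,
        1.25617426e-02,  7.70845218e-03,  2.32213284e-05]), 'ee_pos': array([ 183.7762519 , -596.90279664,  230.50266557]), 'orientation': array([-2.52658969e+00,  1.86548994e+00,  2.12576810e-03]), 'contact_force': array([-0.6048076 ,  0.02329211, -0.08537098]), 'moment': array([ 0.00494478, -0.01646042, -0.02355673]), 'gripper_width': 85.36399089353927}
```

View pics/top0.png

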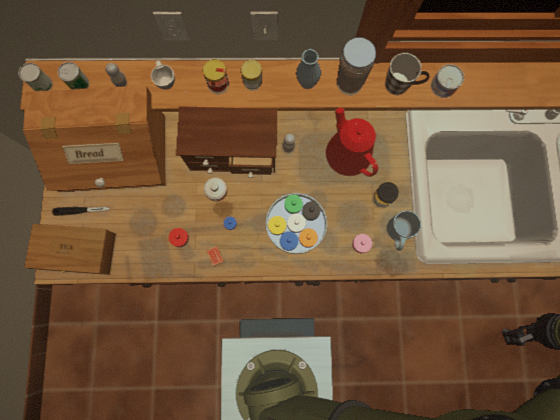

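View pics/side0.png

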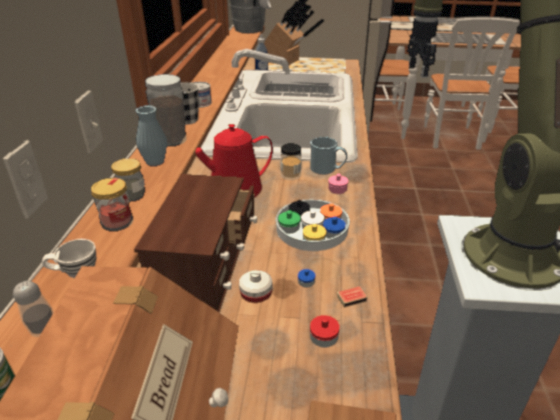

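```bash
python3 - <<'E'
from h import *
s=snap("top"); f=s["frame"]
cv2.imwrite("pics/crop1.png",cv2.resize(f[180:270,160:320],None,fx=5,fy=5,interpolation=cv2.INTER_CUBIC))
hsv=cv2.cvtColor(f,cv2.COLOR_BGR2HSV)
for p in [(296,223),(178,237),(289,241),(230,223),(363,243),(277,225),(293,204),(312,211),(308,238),(215,188),(387,194),(403,226),(215,257)]:
    print(p,back(s,*p,40).round(0),hsv[p[1],p[0]])
s=snap("side"); f=s["frame"]
cv2.imwrite("pics/crop2.png",cv2.resize(f[190:350,260:380],None,fx=4,fy=4,interpolation=cv2.INTER_CUBIC)[:600])
E
```

```text
(296, 223) [483. -65.  40.] [ 20  47 158]
(178, 237) [445. 286.  40.] [  3 204 125]
(289, 241) [429. -43.  40.] [108 130 135]
(230, 223) [485. 133.  40.] [113 114  98]
(363, 243) [ 420. -264.   40.] [179  85 198]
(277, 225) [477.  -8.  40.] [ 24 175 195]
(293, 204) [541. -57.  40.] [ 55 127  92]
(312, 211) [ 519. -114.   40.] [17 82 56]
(308, 238) [ 437. -100.   40.] [ 13 193 165]
(215, 188) [593. 179.  40.] [ 29  43 174]
(387, 194) [ 569. -345.   40.] [14 68 56]
(403, 226) [ 470. -387.   40.] [ 82  20 141]
(215, 257) [384. 175.  40.] [  6 174 170]
```

View pics/crop1.png

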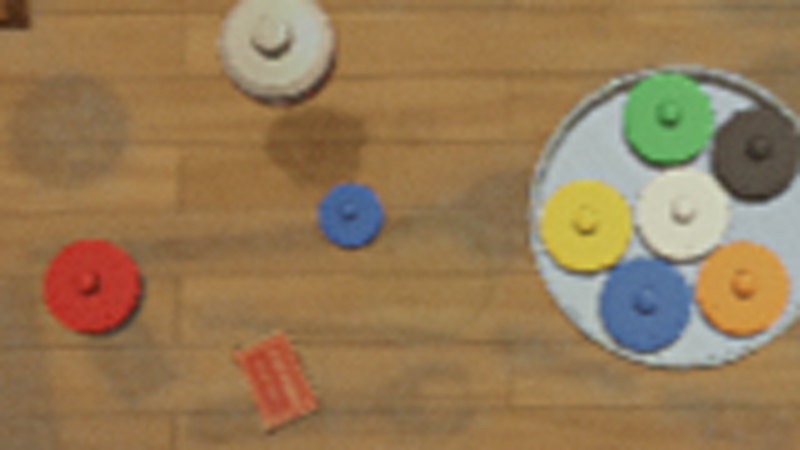

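View pics/crop2.png

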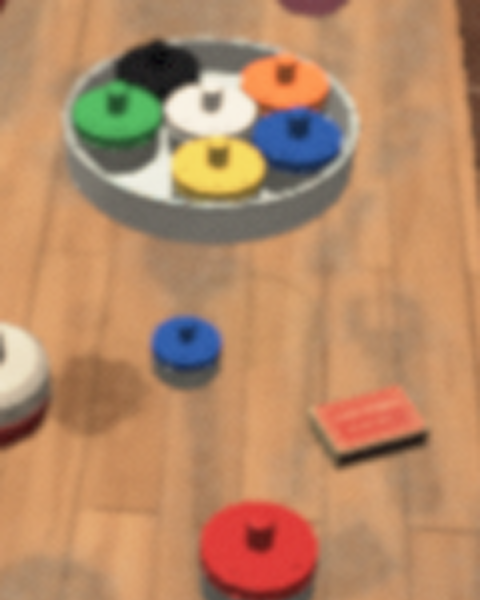

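```bash
cat >> h.py <<'E'
T0=None
def lidmask(f,col):
    hsv=cv2.cvtColor(f,cv2.COLOR_BGR2HSV).astype(int); H,S,V=hsv[...,0],hsv[...,1],hsv[...,2]
    return {"yellow":(H>=21)&(H<=32)&(S>140)&(V>110),"green":(H>45)&(H<75)&(S>90),"blue":(H>100)&(H<122)&(S>110),
     "orange":(H>=8)&(H<=17)&(S>175)&(V>140),"red":((H<6)|(H>175))&(S>185),"black":(V<75),"white":(S<75)&(V>165)&(H>14)&(H<40)}[col].astype(np.uint8)
def model(s,X,Y,z,r=28):
    a=np.linspace(0,2*np.pi,60,endpoint=False)
    return proj(s,np.c_[X+r*np.cos(a),Y+r*np.sin(a),np.full(60,z)])
def soft(img,s,c,z,col,tin=None):
    pass
def lids(s,tin,zoom=4,dbg=None):
    # tin=(x,y): restrict to tin disc (+ red anywhere near)
    f=s["frame"]; F=cv2.resize(f,None,fx=zoom,fy=zoom,interpolation=cv2.INTER_CUBIC)
    out={}
    for c in ["white","yellow","green","blue","black","orange","red"]:
        m=lidmask(F,c)
        R=np.zeros_like(m)
        if tin is not None:
            P=model(s,tin[0],tin[1],34,92); cv2.fillPoly(R,[np.int32(P*zoom)],1)
        if c=="red" and RED is not None:
            P=model(s,RED[0],RED[1],32,45); cv2.fillPoly(R,[np.int32(P*zoom)],1)
        m=m*R
        n,l,st,ce=cv2.connectedComponentsWithStats(m)
        if n<2: continue
        k=1+np.argmax(st[1:,4]); mm=(l==k).astype(np.uint8)
        cs,_=cv2.findContours(mm,cv2.RETR_EXTERNAL,cv2.CHAIN_APPROX_NONE); h=cv2.convexHull(max(cs,key=cv2.contourArea))
        M=cv2.moments(h); u,v=(M["m10"]/M["m00"]+.5)/zoom-.5,(M["m01"]/M["m00"]+.5)/zoom-.5
        z=32 if (c=="red" and (tin is None or RED is not None)) else 36
        p=back(s,u,v,z); q=model(s,p[0],p[1],z).astype(np.float32)
        out[c]=(p[:2],M["m00"]/zoom**2/cv2.contourArea(q))
    return out
RED=(445,286)
def tinfit(s,guess=(483,-65)):
    pass
E
python3 - <<'E'
from h import *
for n in("top","side"):
    s=snap(n); print(n)
    L=lids(s,(478,-62))
    for c,(p,a) in L.items(): print(c,p.round(1),round(a,2), np.hypot(*(p-np.array([478,-62]))).round(1))
    F=cv2.resize(s["frame"],None,fx=4,fy=4,interpolation=cv2.INTER_CUBIC)
    for T,col in (((478,-62),(255,0,255)),):
        for r,z in ((89,30),(92,30)): cv2.polylines(F,[np.int32((model(s,*T,z,r)+.5)*4-.5)],True,col,1)
    for c,(p,a) in L.items():
        z=32 if c=="red" else 36
        cv2.polylines(F,[np.int32((model(s,*p,z)+.5)*4-.5)],True,(0,0,0) if c!="black" else (255,255,255),1)
    u,v=np.int32(proj(s,[[478,-62,30]])[0]*4)
    cv2.imwrite(f"pics/fit_{n}.png",F[v-200:v+200,u-220:u+220])
E
```

```text
top
white [487.8 -41.6] 1.91 22.6
yellow [478.2  -7.1] 0.9 54.9
green [544.1 -57.3] 0.96 66.3
blue [431.1 -41.8] 0.87 51.0
black [ 501.3 -107.3] 0.17 51.0
orange [422.5 -92.2] 0.16 63.2
red [446.3 288.1] 0.95 351.5
side
white [485.6 -67.4] 1.27 9.3
yellow [478.5  -1.7] 1.07 60.3
green [543.3 -53.7] 1.29 65.8
blue [431.3 -35.7] 1.08 53.6
black [ 521.9 -107. ] 1.0 62.9
orange [ 439.7 -107.6] 0.22 59.6
red [446.8 294.6] 0.95 358.0
```

View pics/fit_top.png

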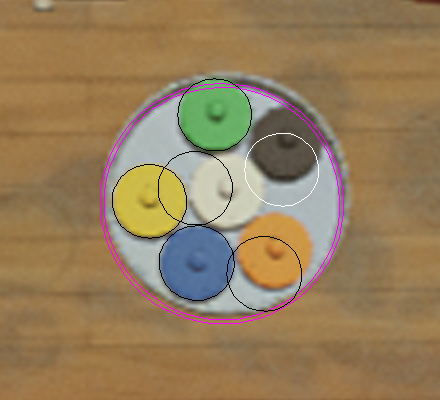

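View pics/fit_side.png

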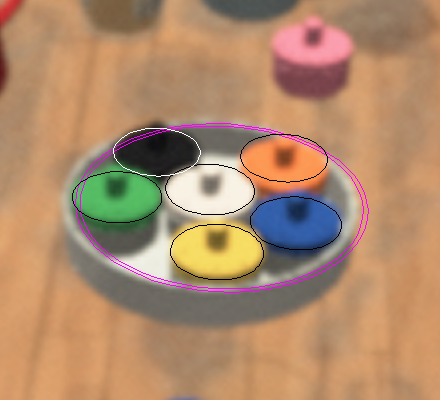

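```bash
cat >> h.py <<'E'
from scipy.optimize import minimize
from scipy.ndimage import map_coordinates
_a=np.linspace(0,2*np.pi,48,endpoint=False)
def samp(G,s,X,Y,z,r):
    P=proj(s,np.c_[X+r*np.cos(_a),Y+r*np.sin(_a),np.full(48,z)])
    return np.stack([map_coordinates(G[...,k],[P[:,1],P[:,0]],order=1) for k in range(3)],1)
def fitlid(ss,p0,z):
    # ss: snapshots; contrast inside vs outside the lid edge
    protos=[]
    for s in ss:
        G=s["frame"].astype(float)
        c=np.vstack([samp(G,s,p0[0],p0[1],z,r) for r in (12,15,18)]); protos.append((s,G,np.median(c,0)))
    def cost(p):
        J=0
        for s,G,pr in protos:
            for r in (20,23,26): J+=np.minimum(np.linalg.norm(samp(G,s,*p,z,r)-pr,axis=1),60).mean()
            for r in (30,32): J-=1.5*np.minimum(np.linalg.norm(samp(G,s,*p,z,r)-pr,axis=1),60).mean()
        return J
    g=[(cost((p0[0]+i,p0[1]+j)),p0[0]+i,p0[1]+j) for i in range(-12,13,2) for j in range(-12,13,2)]
    b=min(g); r=minimize(cost,b[1:],method="Nelder-Mead",options=dict(xatol=.1,fatol=.01,initial_simplex=[[b[1],b[2]],[b[1]+2,b[2]],[b[1],b[2]+2]]))
    return r.x,r.fun
def overlay(n,s,tin,L,name,red=False,half=(220,200)):
    F=cv2.resize(s["frame"],None,fx=4,fy=4,interpolation=cv2.INTER_CUBIC)
    for r,z in ((89,30),(92,30)): cv2.polylines(F,[np.int32((model(s,*tin,z,r)+.5)*4-.5)],True,(255,0,255),1)
    for c,p in L.items():
        z=32 if (c=="red" and red) else 36
        cv2.polylines(F,[np.int32((model(s,*p,z)+.5)*4-.5)],True,(0,0,0) if c!="black" else (255,255,255),1)
        q=np.int32((proj(s,[[p[0],p[1],z+18]])[0]+.5)*4-.5); cv2.circle(F,tuple(int(i) for i in q),2,(255,255,0),-1)
    u,v=np.int32(proj(s,[[tin[0],tin[1],30]])[0]*4)
    cv2.imwrite(name,F[max(0,v-half[1]):v+half[1],max(0,u-half[0]):u+half[0]])
E
cat > m1.py <<'E'
from h import *
S=[snap("top"),snap("side")]
tin=(482,-63.5)
G={"white":(483,-66),"yellow":(477,-7),"green":(542,-57),"blue":(430,-42),"black":(519,-112),"orange":(437,-101),"red":(446,290)}
for use in ([0],[1],[0,1]):
    L={}
    for c,p in G.items():
        L[c],f=fitlid([S[i] for i in use],p,32 if c=="red" else 36); print(c,L[c].round(1),round(f),"r,ang",np.hypot(*(L[c]-tin)).round(1),np.degrees(np.arctan2(*(L[c]-tin)[::-1])).round(0),end=" | ")
    print()
for n,s in zip(("top","side"),S): overlay(n,s,tin,L,f"pics/fit2_{n}.png",True)
a=cv2.imread("pics/fit2_top.png");b=cv2.imread("pics/fit2_side.png");cv2.imwrite("pics/fit2.png",cv2.resize(np.hstack([a,b]),None,fx=.9,fy=.9))
E
python3 m1.py
```

```text
white [486.6 -65.3] -138 r,ang 4.9 -22.0 | yellow [479.5  -6.8] -150 r,ang 56.8 92.0 | green [545.7 -58.2] -146 r,ang 64.0 5.0 | blue [430.8 -41.8] -150 r,ang 55.6 157.0 | black [ 521.5 -111.8] -131 r,ang 62.4 -51.0 | orange [ 440.6 -100.1] -149 r,ang 55.3 -139.0 | red [447.4 288.9] -161 r,ang 354.1 96.0 | 
white [485.2 -67.3] -114 r,ang 5.0 -50.0 | yellow [480.   -7.6] -129 r,ang 56.0 92.0 | green [545.4 -58.1] -129 r,ang 63.7 5.0 | blue [431.6 -41.1] -123 r,ang 55.1 156.0 | black [ 522.7 -108.8] -111 r,ang 61.0 -48.0 | orange [ 439.7 -101.5] -131 r,ang 56.9 -138.0 | red [446.9 290.3] -155 r,ang 355.5 96.0 | 
white [486.4 -66.2] -249 r,ang 5.1 -31.0 | yellow [479.7  -7.2] -279 r,ang 56.4 92.0 | green [545.5 -58.1] -275 r,ang 63.8 5.0 | blue [431.2 -41.5] -271 r,ang 55.4 157.0 | black [ 521.6 -110.6] -235 r,ang 61.5 -50.0 | orange [ 439.9 -101. ] -277 r,ang 56.4 -138.0 | red [447.3 289.2] -312 r,ang 354.4 96.0 |
```

View pics/fit2.png

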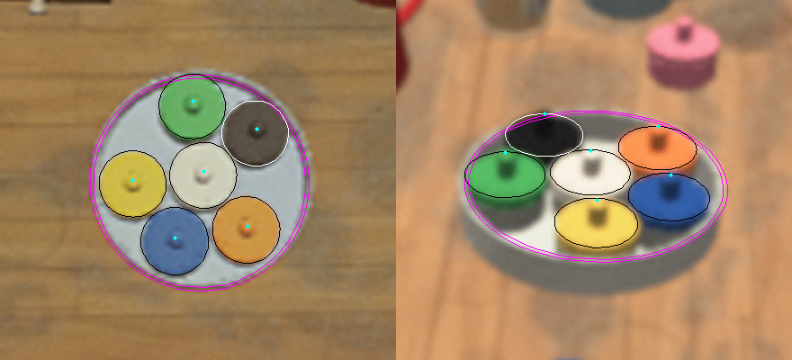

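```bash
cat >> h.py <<'E'
TIN=np.array([485.5,-65.5])
def st():
    o=robot.get_obs(); R=Ro.from_rotvec(o["orientation"]).as_matrix()
    print("t",round(o["clock"],2),"pos",o["ee_pos"].round(1),"z-ax",R[:,2].round(3),"jaw",np.degrees(np.arctan2(R[1,0],R[0,0])).round(1),"F",o["contact_force"].round(1),"w",round(o["gripper_width"],1),"j7",round(o["joints"][6],2))
    return o,R
def rel(P,jaw=None):
    o=robot.get_obs(); R=Ro.from_rotvec(o["orientation"]).as_matrix()
    d=R.T@(np.array(P,float)-o["ee_pos"])/10
    yaw=np.degrees(np.arctan2(R[1,0],R[0,0]))
    t=0
    if jaw is not None:
        t=-(jaw-yaw); t=(t+90)%180-90   # tool z down
    print("shift cm",d.round(2).tolist(),"turn",round(t,1))
def pol(r,a): a=np.radians(a); return TIN+r*np.array([np.cos(a),np.sin(a)])
E
python3 - <<'E'
from h import *
st(); print(robot.get_obs()["joints"])
rel([521.6,-110.6,150],23); rel([521.6,-110.6,45],23)
rel([350,-350,200]) 
E
```

```text
t 0.4 pos [ 184.  -597.3  231.2] z-ax [-0.  0. -1.] jaw -72.9 F [ 0.  -0.5 -0.6] w 85.3 j7 -0.15
[ 1.37751021  0.5076354  -0.23761806  1.50031595  0.12567013  1.14886964
 -0.15480199]
shift cm [-36.57, -46.59, 8.13] turn 84.1
shift cm [-36.57, -46.59, 18.63] turn 84.1
shift cm [-18.74, -23.15, 3.12] turn 0
```

{"api": "carry_out", "payload": {"plan": [[[-9,-11.6,2],21,0.5],[[-18,-23,4],42,0],[[-27,-35,6],63,-0.4],[[-36.5,-46.5,8],84,-0.4],[[-36.5,-46.5,8],84,-0.4],[[-36.5,-46.5,8],84,-0.4],[[-36.5,-46.5,8],84,-0.4],[[-36.5,-46.5,8],84,-0.4],[[-36.5,-46.5,8],84,-0.4],[[-36.5,-46.5,8],84,-0.4],[[-36.5,-46.5,8],84,-0.4],[[-36.5,-46.5,8],84,-0.4]], "newtons": 25}}

```text
clock: 1.4
ee_pos: [456.3, -205.4, 166.9]
orientation: [-0.661, 3.071, -0.0]
contact_force: [0.6, -0.2, 1.0]
gripper_width: 25.6
```

```bash
python3 - <<'E'
from h import *
st(); rel([521.6,-110.6,100],23)
E
```

```text
t 1.4 pos [ 456.3 -205.4  166.9] z-ax [ 0.001 -0.    -1.   ] jaw -155.7 F [ 0.6 -0.2  1. ] w 25.6 j7 -2.33
shift cm [-9.85, 5.96, 6.69] turn 1.3
```

{"api": "carry_out", "payload": {"plan": [[[-4,2.4,2.7],1.3,-0.4],[[-8,4.8,5.4],1.3,-0.4],[[-9.85,6,6.7],1.3,-0.4],[[-9.85,6,6.7],1.3,-0.4],[[-9.85,6,6.7],1.3,-0.4]]}}

```text
clock: 1.82
ee_pos: [522.2, -106.0, 98.1]
orientation: [0.636, -3.075, -0.004]
contact_force: [0.3, -0.1, 0.2]
gripper_width: 25.5
```

```bash
python3 - <<'E'
from h import *
st(); rel([521.6,-110.6,41],23)
S=snap("side"); u,v=np.int32(proj(S,[[515,-90,50]])[0])
cv2.imwrite("pics/a1.png",cv2.resize(S["frame"][v-70:v+60,u-80:u+80],None,fx=5,fy=5,interpolation=cv2.INTER_CUBIC)[:600])
E
```

```text
t 1.82 pos [ 522.2 -106.    98.1] z-ax [-0.002  0.002 -1.   ] jaw -156.6 F [ 0.3 -0.1  0.2] w 25.5 j7 -2.57
shift cm [0.24, -0.42, 5.71] turn 0.4
```

View pics/a1.png

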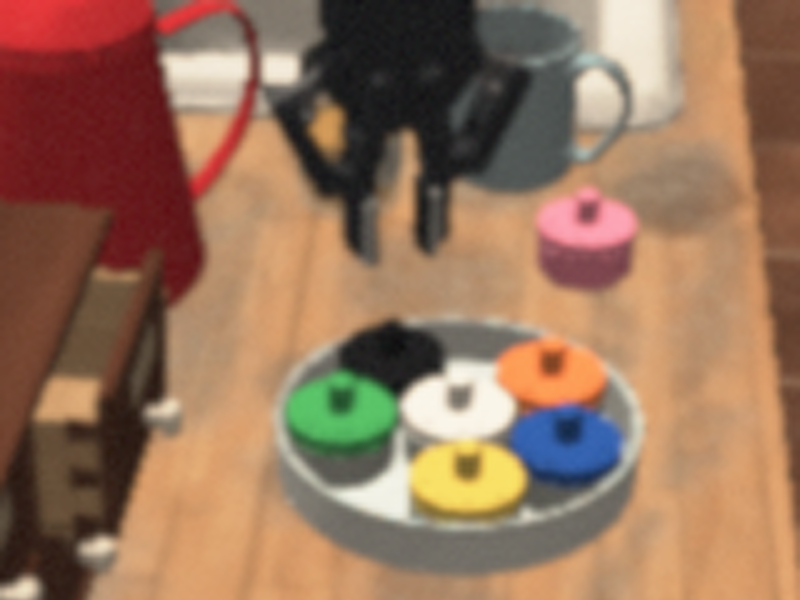

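{"api": "carry_out", "payload": {"plan": [[[0.24,-0.4,2],0,-0.4],[[0.24,-0.4,3.7],0,-0.4],[[0.24,-0.4,5],0,-0.4],[[0.24,-0.4,5.7],0,-0.4],[[0.24,-0.4,5.7],0,-0.4],[[0.24,-0.4,5.7],0,-0.4]]}}

```text
clock: 2.37
ee_pos: [520.7, -114.5, 42.8]
orientation: [0.629, -3.077, -0.0]
contact_force: [0.0, 0.9, 0.3]
gripper_width: 25.6
```

```bash
python3 - <<'E'
from h import *
st(); 
for n in ("side","top"):
  S=snap(n); u,v=np.int32(proj(S,[[515,-90,50]])[0])
  cv2.imwrite(f"pics/a2{n}.png",cv2.resize(S["frame"][v-50:v+50,u-60:u+60],None,fx=5,fy=5,interpolation=cv2.INTER_CUBIC)[:600])
E
```

```text
t 2.37 pos [ 520.7 -114.5   42.8] z-ax [-0.001 -0.    -1.   ] jaw -156.9 F [0.  0.9 0.3] w 25.6 j7 -2.56
```

View pics/a2side.png

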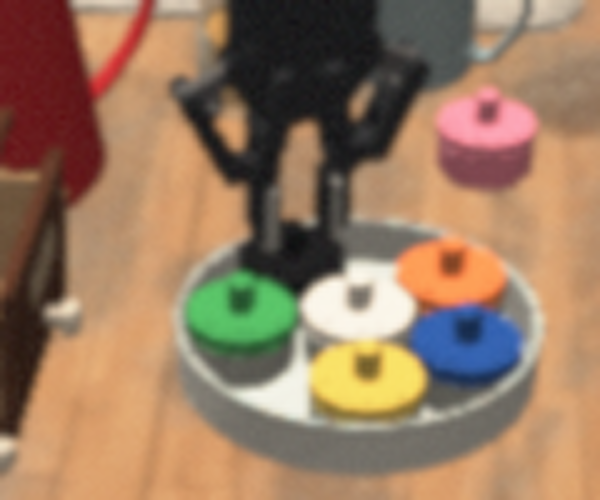

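{"api": "carry_out", "payload": {"plan": [[[0,0,0.1],0,-1],[[0,0,0.1],0,-1],[[0,0,0.1],0,-1],[[0,0,0.1],0,-1]], "newtons": 25}}

```text
clock: 2.8
ee_pos: [522.0, -114.4, 43.2]
orientation: [-0.63, 3.076, -0.002]
contact_force: [-1.1, -0.3, 6.5]
gripper_width: 12.4
```

```bash
python3 - <<'E'
from h import *
o,R=st()
b=np.array([521.6,-110.6]); off=o["ee_pos"][:2]-b
print(off)
S=[snap("top"),snap("side")]
from h import fitlid
print(fitlid(S[:1],b,36),fitlid(S[1:],b,36))
for a in (-55,-60,-65,-70,-75,-80,-85): rel([*(pol(60,a)+off),o["ee_pos"][2]])
E
```

```text
t 2.8 pos [ 522.  -114.4   43.2] z-ax [ 0.002 -0.001 -1.   ] jaw -156.9 F [-1.1 -0.3  6.5] w 12.4 j7 -2.56
[ 0.35869963 -3.75357021]
(array([ 511.57262573, -120.92142639]), np.float64(-15.889852928324824)) (array([ 521.28895054, -111.92044744]), np.float64(-95.37544232552082))
shift cm [0.31, -0.31, 0.0] turn 0
shift cm [0.83, -0.39, 0.0] turn 0
shift cm [1.35, -0.43, 0.0] turn 0
shift cm [1.87, -0.43, -0.0] turn 0
shift cm [2.4, -0.37, -0.0] turn 0
shift cm [2.91, -0.28, -0.0] turn 0
shift cm [3.41, -0.14, -0.0] turn 0
```

{"api": "carry_out", "payload": {"plan": [[[0.4,-0.15,0],0,-1],[[0.8,-0.22,0],0,-1],[[1.2,-0.26,0],0,-1],[[1.6,-0.28,0],0,-1],[[2.0,-0.27,0],0,-1],[[2.4,-0.22,0],0,-1],[[2.8,-0.15,0],0,-1],[[3.1,-0.07,0],0,-1],[[3.4,0,0],0,-1],[[3.4,0,0],0,-1],[[3.4,0,0],0,-1]]}}

```text
clock: 3.82
ee_pos: [490.1, -127.9, 43.3]
orientation: [-0.63, 3.077, -0.002]
contact_force: [-1.3, -0.4, 5.4]
gripper_width: 12.7
```

```bash
python3 - <<'E'
from h import *
o,R=st()
for n in ("side","top"):
  S=snap(n); u,v=np.int32(proj(S,[[485,-65,50]])[0])
  cv2.imwrite(f"pics/a3{n}.png",cv2.resize(S["frame"][v-50:v+50,u-60:u+60],None,fx=5,fy=5,interpolation=cv2.INTER_CUBIC)[:600])
E
```

```text
t 3.82 pos [ 490.1 -127.9   43.3] z-ax [ 0.001 -0.001 -1.   ] jaw -156.9 F [-1.3 -0.4  5.4] w 12.7 j7 -2.52
```

View pics/a3side.png

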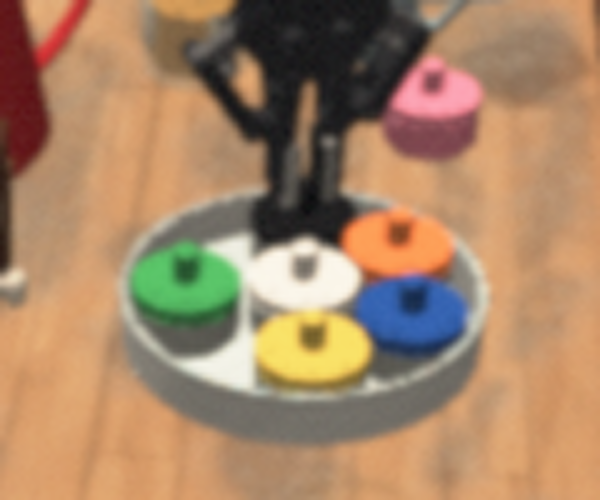

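{"api": "carry_out", "payload": {"plan": [[[0,0,0],0,-0.4],[[0,0,0],0,-0.4],[[0,0,0],0,-0.4],[[0,0,-1],0,-0.4],[[0,0,-2.5],0,-0.4],[[0,0,-4],0,-0.4],[[0,0,-5],0,-0.4],[[0,0,-5],0,-0.4],[[0,0,-5],0,-0.4]]}}

```text
clock: 4.67
ee_pos: [490.6, -127.8, 93.9]
orientation: [-0.63, 3.075, -0.002]
contact_force: [-0.3, -0.2, -0.6]
gripper_width: 25.5
```

```bash
python3 - <<'E'
from h import *
o,R=st(); rel([545.5,-58.1,90],81); rel([545.5,-58.1,90],70)
E
```

```text
t 4.67 pos [ 490.6 -127.8   93.9] z-ax [ 0.003 -0.001 -1.   ] jaw -156.9 F [-0.3 -0.2 -0.6] w 25.5 j7 -2.52
shift cm [-7.78, 4.25, 0.41] turn -57.9
shift cm [-7.78, 4.25, 0.41] turn -46.9
```

{"api": "carry_out", "payload": {"plan": [[[-1.5,1,0.4],-7,-0.4],[[-3.5,2,0.4],-14,-0.4],[[-5.5,3,0.4],-21,-0.4],[[-7,4,0.4],-28,-0.4],[[-7.8,4.25,0.4],-35,-0.4],[[-7.8,4.25,0.4],-42,-0.4],[[-7.8,4.25,0.4],-49,-0.4],[[-7.8,4.25,0.4],-56,-0.4],[[-7.8,4.25,0.4],-58,-0.4],[[-7.8,4.25,0.4],-58,-0.4],[[-7.8,4.25,0.4],-58,-0.4],[[-7.8,4.25,0.4],-58,-0.4]]}}

```text
clock: 5.67
ee_pos: [545.4, -58.0, 89.6]
orientation: [-2.04, 2.387, -0.003]
contact_force: [-0.0, 0.4, -0.5]
gripper_width: 25.7
```

```bash
python3 - <<'E'
from h import *
o,R=st(); S=[snap("top"),snap("side")]
for c,p in {"green":(545.5,-58.1),"white":(486.4,-66.2),"black":(489.6,-124.2),"orange":(440,-101),"blue":(431,-41.5),"yellow":(479.7,-7.2)}.items():
    for s in S: x,f=fitlid([s],p,36); print(c,x.round(1),round(f),end=" ")
    print()
rel([545.5,-58.1,42],81)
E
```

```text
t 5.67 pos [545.4 -58.   89.6] z-ax [ 0.002 -0.001 -1.   ] jaw -99.0 F [-0.   0.4 -0.5] w 25.7 j7 -1.89
green [551.8 -70.6] -21 green [545.5 -58.5] -119 
white [478.6 -82.2] -57 white [487.2 -65.9] -121 
black [ 495.3 -116.2] -13 black [ 490.1 -120.9] -106 
orange [428.  -86.9] -47 orange [ 439.  -100.7] -129 
blue [431.2 -42.7] -94 blue [431.6 -41.2] -122 
yellow [479.5  -6.9] -149 yellow [480.   -7.5] -132 
shift cm [0.01, 0.02, 4.79] turn 0.1
```

{"api": "carry_out", "payload": {"plan": [[[0,0,2],0,-0.4],[[0,0,3.5],0,-0.4],[[0,0,4.7],0,-0.4],[[0,0,4.7],0,-0.4],[[0,0,4.7],0,-0.4],[[0,0,4.7],0,-1],[[0,0,4.7],0,-1],[[0,0,4.7],0,-1],[[0,0,4.7],0,-1]]}}

```text
clock: 6.52
ee_pos: [546.0, -58.1, 43.5]
orientation: [-2.04, 2.386, -0.005]
contact_force: [0.1, -0.5, 1.0]
gripper_width: 12.2
```

```bash
python3 - <<'E'
from h import *
o,R=st(); 
for a in (0,-5,-10,-15,-20,-25,-28): rel([*pol(59.5,a),o["ee_pos"][2]])
E
```

```text
t 6.52 pos [546.  -58.1  43.5] z-ax [ 0.004 -0.001 -1.   ] jaw -98.9 F [ 0.1 -0.5  1. ] w 12.2 j7 -1.91
shift cm [0.75, -0.01, 0.0] turn 0
shift cm [1.26, -0.07, 0.0] turn 0
shift cm [1.78, -0.08, 0.0] turn 0
shift cm [2.3, -0.05, 0.0] turn 0
shift cm [2.81, 0.03, 0.0] turn 0
shift cm [3.32, 0.15, 0.0] turn 0
shift cm [3.61, 0.24, 0.0] turn 0
```

{"api": "carry_out", "payload": {"plan": [[[0.4,0.02,0],0,-1],[[0.8,0,0],0,-1],[[1.2,-0.05,0],0,-1],[[1.6,-0.06,0],0,-1],[[2.0,-0.06,0],0,-1],[[2.4,-0.02,0],0,-1],[[2.8,0.04,0],0,-1],[[3.1,0.1,0],0,-1],[[3.4,0.18,0],0,-1],[[3.6,0.24,0],0,-1],[[3.6,0.24,0],0,-1],[[3.6,0.24,0],0,-1]]}}

```text
clock: 7.52
ee_pos: [538.0, -93.4, 43.5]
orientation: [-2.04, 2.386, -0.005]
contact_force: [-0.9, -0.1, -0.2]
gripper_width: 12.7
```

{"api": "carry_out", "payload": {"plan": [[[0,0,0],0,-0.4],[[0,0,0],0,-0.4],[[0,0,0],0,-0.4],[[0,0,-1],0,-0.4],[[0,0,-2.5],0,-0.4],[[0,0,-5],0,-0.4],[[0,0,-7],0,-0.4],[[0,0,-7],0,-0.4]]}}

```text
clock: 8.18
ee_pos: [540.0, -93.3, 117.9]
orientation: [-2.038, 2.383, -0.013]
contact_force: [0.7, -0.0, -0.4]
gripper_width: 25.5
```

```bash
python3 - <<'E'
from h import *
o,R=st(); rel([447.2,289.3,110],81)
S=snap("side"); u,v=np.int32(proj(S,[[485,-65,50]])[0])
cv2.imwrite(f"pics/a4.png",cv2.resize(S["frame"][v-50:v+50,u-60:u+60],None,fx=5,fy=5,interpolation=cv2.INTER_CUBIC)[:600])
E
```

```text
t 8.18 pos [540.  -93.3 117.9] z-ax [ 0.01  -0.002 -1.   ] jaw -98.9 F [ 0.7 -0.  -0.4] w 25.5 j7 -1.81
shift cm [-36.36, 15.11, 0.62] turn 0.1
```

View pics/a4.png

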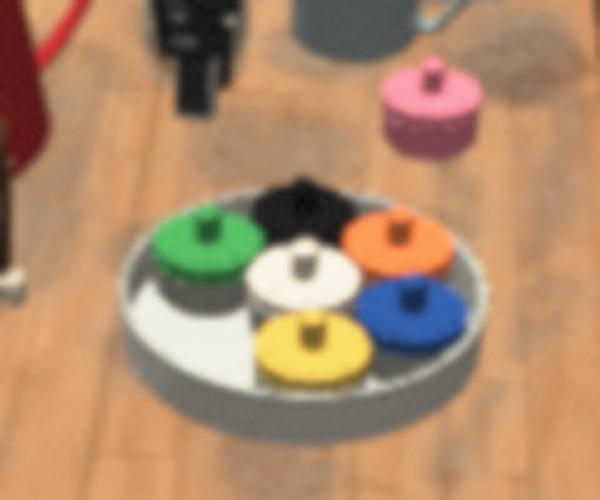

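{"api": "carry_out", "payload": {"plan": [[[-4,1.6,0],-5,-0.4],[[-8,3.3,0],-10,-0.4],[[-12,5,0],-15,-0.4],[[-16,6.6,0],-20,-0.4],[[-20,8.3,0],-25,-0.4],[[-24,10,0],-30,-0.4],[[-28,11.6,0],-35,-0.4],[[-32,13.3,0],-40,-0.4],[[-36.4,15.1,0],-44,-0.4],[[-36.4,15.1,0],-44,-0.4],[[-36.4,15.1,0],-44,-0.4],[[-36.4,15.1,0],-44,-0.4]]}}

```text
clock: 9.23
ee_pos: [445.6, 290.6, 114.1]
orientation: [-2.788, 1.444, -0.012]
contact_force: [0.5, -0.8, -0.4]
gripper_width: 25.7
```

```bash
python3 - <<'E'
from h import *
o,R=st(); S=[snap("top"),snap("side")]
L={}
for c,p in {"green":(540,-93.),"white":(486.4,-66.2),"black":(489.6,-122.2),"orange":(440,-101),"blue":(431,-41.5),"yellow":(479.7,-7.2),"red":(447.2,289.3)}.items():
    for s in S: x,f=fitlid([s],p,36 if c!="red" else 32); print(c,x.round(1),round(f),end=" ")
    L[c]=fitlid(S,p,36 if c!="red" else 32)[0]; d=L[c]-TIN
    print("both",L[c].round(1),np.hypot(*d).round(1),np.degrees(np.arctan2(d[1],d[0])).round(1))
rel([*L["red"],75]); rel([447.2,289.3,38])
for n,s in zip(("top","side"),S): overlay(n,s,TIN,L,f"pics/fit3_{n}.png",True)
a=cv2.imread("pics/fit3_top.png");b=cv2.imread("pics/fit3_side.png");cv2.imwrite("pics/fit3.png",cv2.resize(np.hstack([a,b]),None,fx=.9,fy=.9))
E
```

```text
t 9.23 pos [445.6 290.6 114.1] z-ax [ 0.007 -0.002 -1.   ] jaw -54.8 F [ 0.5 -0.8 -0.4] w 25.7 j7 -1.95
green [537.6 -94.3] -150 green [536.9 -94.6] -119 both [537.  -94.3] 59.1 -29.2
white [487.1 -65.3] -134 white [496. -52.] -14 both [486.7 -64.9] 1.4 27.6
black [ 487.9 -125.9] -144 black [ 488.2 -121.6] -38 both [ 488.  -125.5] 60.1 -87.6
orange [439.2 -99.8] -148 orange [442.5 -93.5] -13 both [439.3 -99.4] 57.3 -143.8
blue [430.8 -41.8] -150 blue [437.  -45.9] -26 both [430.9 -42. ] 59.5 156.8
yellow [479.5  -6.9] -150 yellow [462.9  -4.6] -44 both [479.4  -7.3] 58.5 96.0
red [424.5 304.9] -8 red [447.1 290.7] -155 both [447.1 290.8] 358.4 96.2
shift cm [-0.22, -0.18, 3.9] turn 0
shift cm [-0.12, -0.08, 7.61] turn 0
```

View pics/fit3.png

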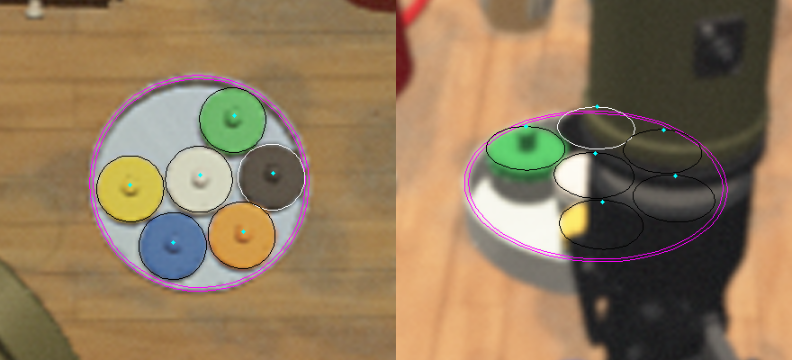

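{"api": "carry_out", "payload": {"plan": [[[-0.18,-0.12,2],0,-0.4],[[-0.18,-0.12,4],0,-0.4],[[-0.18,-0.12,6],0,-0.4],[[-0.18,-0.12,7.5],0,-0.4],[[-0.18,-0.12,7.5],0,-0.4],[[-0.18,-0.12,7.5],0,-0.4],[[-0.18,-0.12,7.5],0,-1],[[-0.18,-0.12,7.5],0,-1],[[-0.18,-0.12,7.5],0,-1],[[-0.18,-0.12,7.5],0,-1]], "newtons": 40}}

```text
clock: 10.17
ee_pos: [447.5, 290.0, 39.8]
orientation: [-2.785, 1.451, -0.015]
contact_force: [-0.7, 0.1, 1.0]
gripper_width: 11.6
```

{"api": "carry_out", "payload": {"plan": [[[0,0,-0.5],0,-1],[[0,0,-2],0,-1],[[0,0,-4],0,-1],[[0,0,-5],0,-1],[[0,0,-5],0,-1],[[0,0,-5],0,-1]]}}

```text
clock: 10.67
ee_pos: [447.5, 290.3, 90.2]
orientation: [-2.784, 1.45, -0.016]
contact_force: [-0.3, -0.6, -1.3]
gripper_width: 11.2
```

```bash
python3 - <<'E'
from h import *
o,R=st(); s=snap("side")
p=o["ee_pos"][:2]
# lid height now: foot lifted by ~ (z_tcp - grasp z)
for z in (78,80,82,84): print(z,[ (a.round(1),round(b)) for a,b in [fitlid([s],p,z)]])
u,v=np.int32(proj(s,[[*p,75]])[0])
cv2.imwrite("pics/a5.png",cv2.resize(s["frame"][v-60:v+50,u-60:u+60],None,fx=5,fy=5,interpolation=cv2.INTER_CUBIC)[:600])
t=pol(59.3,33.4); print(t); rel([*t,110])
E
```

```text
t 10.67 pos [447.5 290.3  90.2] z-ax [ 0.01  -0.003 -1.   ] jaw -55.0 F [-0.3 -0.6 -1.3] w 11.2 j7 -1.98
78 [(array([446.8, 285.6]), -112)]
80 [(array([446.9, 287.5]), -112)]
82 [(array([446.8, 289.5]), -111)]
84 [(array([446.9, 291.4]), -111)]
[535.00647829 -32.85649211]
shift cm [31.5, 11.28, -1.86] turn 0
```

View pics/a5.png

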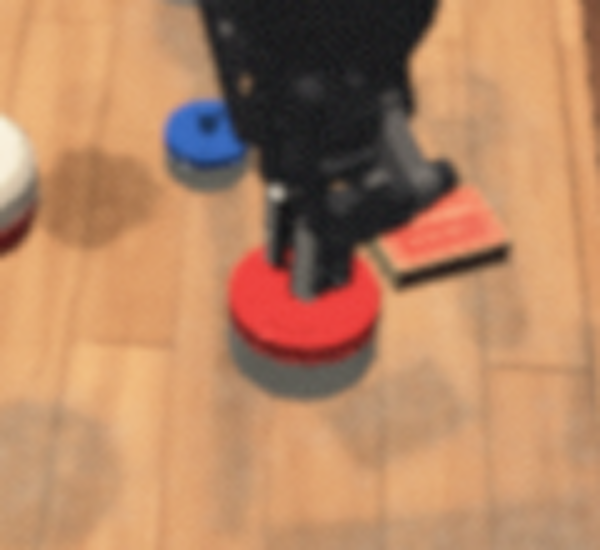

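{"api": "carry_out", "payload": {"plan": [[[3,1.1,-1],0,-1],[[6.3,2.3,-2],0,-1],[[9.6,3.4,-2],0,-1],[[12.9,4.6,-2],0,-1],[[16.2,5.8,-2],0,-1],[[19.5,7,-2],0,-1],[[22.8,8.2,-2],0,-1],[[26,9.3,-2],0,-1],[[29,10.4,-2],0,-1],[[31.5,11.3,-2],0,-1],[[31.5,11.3,-2],0,-1],[[31.5,11.3,-2],0,-1]]}}

```text
clock: 11.72
ee_pos: [534.3, -35.1, 110.0]
orientation: [2.783, -1.457, 0.012]
contact_force: [-0.1, 0.4, -1.4]
gripper_width: 11.6
```

{"api": "carry_out", "payload": {"plan": [[[0,0,0],0,-1],[[0,0,0],0,-1]]}}

```text
clock: 11.88
ee_pos: [533.6, -34.1, 109.3]
orientation: [2.784, -1.455, 0.01]
contact_force: [0.2, -0.1, -0.9]
gripper_width: 11.3
```

```bash
python3 - <<'E'
from h import *
o,R=st(); S=[snap("top"),snap("side")]
z=o["ee_pos"][2]-39.8+32
print([ (a.round(1),round(b)) for a,b in [fitlid([S[1]],o["ee_pos"][:2],z)]])
print(fitlid([S[1]],(537,-94.4),36),fitlid([S[1]],(479.4,-7.3),36))
rel([535.4,-32.9,80]);rel([535.4,-32.9,44])
for n,s in zip(("top","side"),S):
  u,v=np.int32(proj(s,[[500,-50,50]])[0])
  cv2.imwrite(f"pics/a6{n}.png",cv2.resize(s["frame"][v-50:v+50,u-60:u+60],None,fx=5,fy=5,interpolation=cv2.INTER_CUBIC)[:600])
E
```

```text
t 11.88 pos [533.6 -34.1 109.3] z-ax [ 0.005 -0.003 -1.   ] jaw -55.2 F [ 0.2 -0.1 -0.9] w 11.3 j7 -1.33
[(array([533.5, -35.5]), -102)]
(array([536.21337891, -88.34482422]), np.float64(-35.81925499739134)) (array([480.05765381,  -7.51936035]), np.float64(-132.54027501019576))
shift cm [-0.01, -0.17, 2.98] turn 0
shift cm [-0.03, -0.15, 6.58] turn 0
```

View pics/a6side.png

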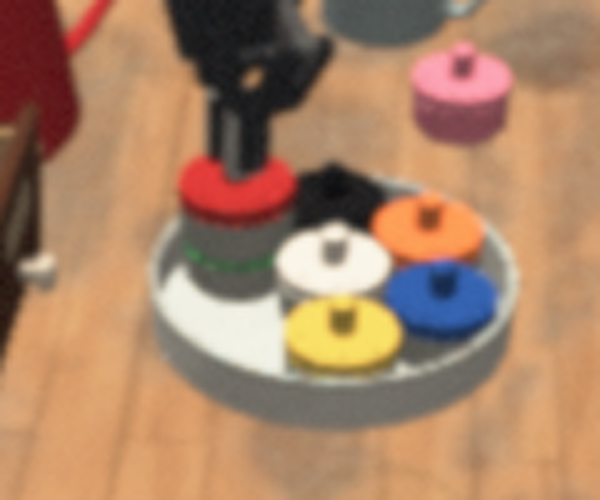

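View pics/a6top.png

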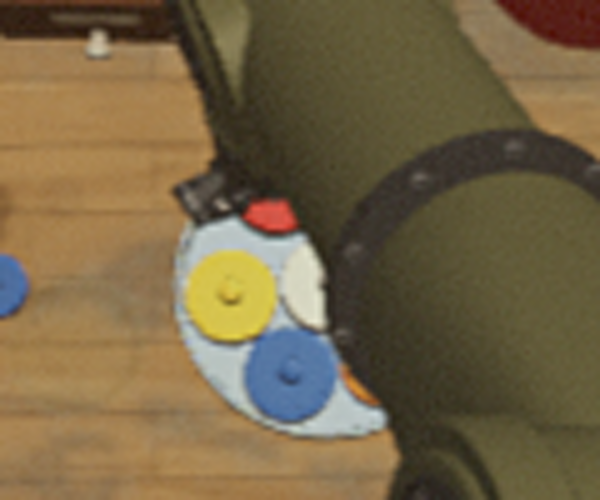

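{"api": "carry_out", "payload": {"plan": [[[0,-0.17,1],0,-1],[[0,-0.17,2],0,-1],[[0,-0.17,2.7],0,-1],[[0,-0.17,2.7],0,-1],[[0,-0.17,2.7],0,-1]]}}

```text
clock: 12.4
ee_pos: [534.9, -32.8, 81.9]
orientation: [2.784, -1.453, 0.008]
contact_force: [-0.6, 0.0, -1.6]
gripper_width: 11.1
```

```bash
python3 - <<'E'
from h import *
o,R=st(); rel([535.4,-32.9,44])
S=snap("side"); print(fitlid([S],o["ee_pos"][:2],o["ee_pos"][2]-7.8)[0])
E
```

```text
t 12.4 pos [534.9 -32.8  81.9] z-ax [ 0.004 -0.003 -1.   ] jaw -55.1 F [-0.6  0.  -1.6] w 11.1 j7 -1.36
shift cm [0.02, -0.03, 3.79] turn 0
[534.62878788 -33.82513685]
```

Well aligned; lower slowly.

{"api": "carry_out", "payload": {"plan": [[[0,-0.02,0.5],0,-1],[[0,-0.02,1],0,-1],[[0,-0.02,1.4],0,-1],[[0,-0.02,1.8],0,-1],[[0,-0.02,2.2],0,-1],[[0,-0.02,2.6],0,-1],[[0,-0.02,3],0,-1],[[0,-0.02,3],0,-1],[[0,-0.02,3],0,-1]]}}

```text
clock: 13.2
ee_pos: [535.5, -32.7, 52.2]
orientation: [2.784, -1.454, 0.009]
contact_force: [0.4, 0.7, -2.1]
gripper_width: 11.5
```

```bash
python3 - <<'E'
from h import *
o,R=st(); rel([535.4,-32.9,44])
S=snap("side"); print(fitlid([S],o["ee_pos"][:2],o["ee_pos"][2]-7.8)[0])
u,v=np.int32(proj(S,[[500,-50,50]])[0])
cv2.imwrite(f"pics/a7.png",cv2.resize(S["frame"][v-50:v+50,u-60:u+60],None,fx=5,fy=5,interpolation=cv2.INTER_CUBIC)[:600])
E
```

```text
t 13.2 pos [535.5 -32.7  52.2] z-ax [ 0.005 -0.003 -1.   ] jaw -55.1 F [ 0.4  0.7 -2.1] w 11.5 j7 -1.39
shift cm [0.0, 0.02, 0.82] turn 0
[534.83094017 -33.8823859 ]
```

View pics/a7.png

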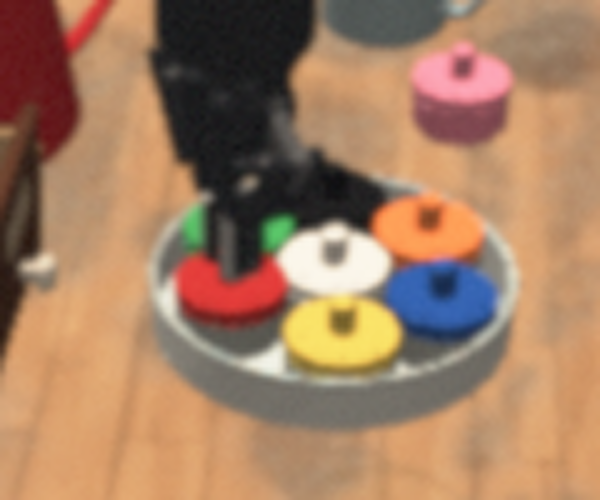

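{"api": "carry_out", "payload": {"plan": [[[0,0,0.2],0,-1],[[0,0,0.4],0,-1],[[0,0,0.6],0,-1],[[0,0,0.8],0,-1],[[0,0,0.85],0,-1],[[0,0,0.85],0,-1]]}}

```text
clock: 13.75
ee_pos: [535.7, -32.6, 43.9]
orientation: [2.785, -1.453, 0.009]
contact_force: [-0.2, -0.0, -1.0]
gripper_width: 11.4
```

```bash
python3 - <<'E'
from h import *
o,R=st()
E
```

```text
t 13.75 pos [535.7 -32.6  43.9] z-ax [ 0.005 -0.003 -1.   ] jaw -55.1 F [-0.2 -0.  -1. ] w 11.4 j7 -1.4
```

{"api": "carry_out", "payload": {"plan": [[[0,0,0.1],0,-1],[[0,0,0.15],0,-1],[[0,0,0.15],0,-0.9],[[0,0,0.15],0,-0.7],[[0,0,0.15],0,-0.4],[[0,0,0.15],0,-0.4],[[0,0,0.15],0,-0.4]]}}

```text
clock: 14.33
ee_pos: [535.8, -32.7, 42.4]
orientation: [2.785, -1.453, 0.01]
contact_force: [0.2, -0.3, -1.1]
gripper_width: 25.6
```

{"api": "carry_out", "payload": {"plan": [[[0,0,-0.5],0,-0.4],[[0,0,-2],0,-0.4],[[0,0,-5],0,-0.4],[[0,0,-8],0,-0.4],[[-2,4,-10],0,-0.4],[[-6,8,-12],0,-0.4],[[-10,12,-12],0,-0.4],[[-14,14,-12],0,-0.4],[[-18,14,-12],0,-0.4],[[-22,14,-12],0,-0.4],[[-25,14,-12],0,-0.4],[[-25,14,-12],0,-0.4]]}}

```text
clock: 15.33
ee_pos: [274.4, 94.3, 160.9]
orientation: [2.785, -1.451, 0.012]
contact_force: [0.7, -0.2, 0.6]
gripper_width: 25.5
```

```bash
cat > m2.py <<'E'
from h import *
import sys
o,R=st(); S=[snap("top"),snap("side")]
L={}
for c,p in {"green":(537,-94.),"white":(486.4,-66.2),"black":(488,-125),"orange":(440,-101),"blue":(431,-41.5),"yellow":(479.7,-7.2),"red":(535.5,-33)}.items():
    for s in S: x,f=fitlid([s],p,36); print(c,x.round(1),round(f),end=" ")
    L[c]=fitlid(S,p,36)[0]; d=L[c]-TIN
    print("both",L[c].round(1),np.hypot(*d).round(1),np.degrees(np.arctan2(d[1],d[0])).round(1))
for n,s in zip(("top","side"),S): overlay(n,s,TIN,L if len(sys.argv)<3 else {},f"pics/f_{n}.png")
a=cv2.imread("pics/f_top.png");b=cv2.imread("pics/f_side.png");cv2.imwrite(sys.argv[1],cv2.resize(np.hstack([a,b]),None,fx=.9,fy=.9))
E
python3 m2.py pics/fit4.png
```

```text
t 15.33 pos [274.4  94.3 160.9] z-ax [ 0.006 -0.004 -1.   ] jaw -55.0 F [ 0.7 -0.2  0.6] w 25.5 j7 -1.56
green [537.8 -94.2] -149 green [536.9 -94.6] -120 both [536.7 -94.2] 58.7 -29.3
white [486.7 -65.5] -143 white [486.3 -66.1] -121 both [486.3 -65.6] 0.8 -7.5
black [ 487.7 -126. ] -144 black [ 488.4 -121.6] -102 both [ 487.9 -125.2] 59.8 -87.7
orange [439.3 -99.8] -148 orange [ 439.  -100.7] -128 both [ 439.  -100.4] 58.1 -143.1
blue [430.8 -41.8] -151 blue [431.6 -41.2] -121 both [431.3 -41.4] 59.4 156.1
yellow [479.5  -7. ] -150 yellow [479.9  -7.6] -131 both [479.5  -7.2] 58.6 95.8
red [535.5 -33. ] -148 red [535.5 -33.1] -122 both [535.5 -33.1] 59.6 32.9
```

View pics/fit4.png

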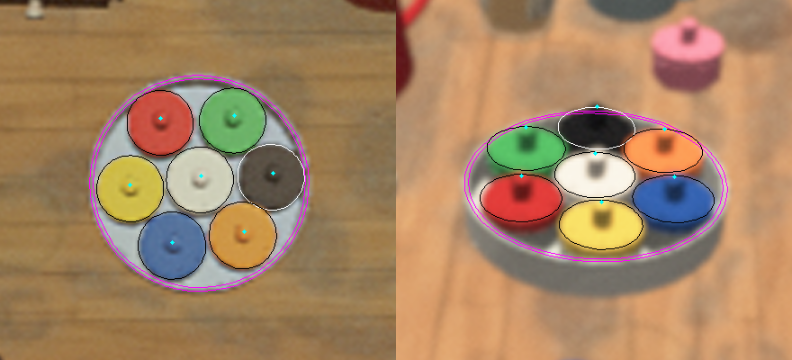

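```bash
python3 - <<'E'
from h import *
S=snap("side"); u,v=np.int32(proj(S,[[485,-75,40]])[0])
f=cv2.resize(S["frame"][v-36:v+40,u-50:u+50],None,fx=7,fy=7,interpolation=cv2.INTER_CUBIC)
f=np.clip((f/255.)**.6*255,0,255).astype(np.uint8); cv2.imwrite("pics/a8.png",f)
cv2.imwrite("pics/a8top.png",snap("top")["frame"])
E
```

```text
(no output)
```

View pics/a8.png

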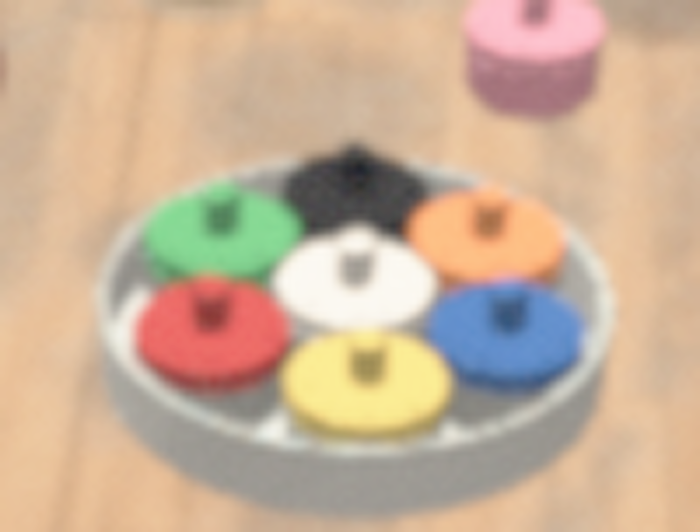

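View pics/a8top.png

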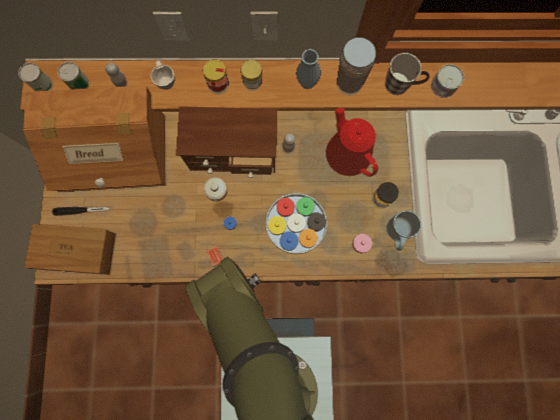

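```bash
python3 - <<'E'
from h import *
st(); print(robot.sign_off())
E
```

```text
t 15.53 pos [277.6  92.9 160.9] z-ax [ 0.007 -0.003 -1.   ] jaw -55.0 F [-0.7  0.   0.4] w 25.7 j7 -1.55
the job is handed in; nothing more can be done
None
```

All seven cups now stand in the tin, and the job was handed in at 15.5 s of the 67 s allowed. The sign-off gives no verdict.

**What I did:** I gripped the black cup's knob and slid it about 36° round the ring until it met the orange cup. I then slid the green cup about 36° after it, which left a gap of about 125° between green and yellow. I lifted the red cup by its knob, set it down in that gap without touching its neighbours, let go and backed the arm away.

**Last checks:**
- **Distance from the middle:** the outer cups measured 58–60 mm from the tin's middle and the white cup about 1 mm, against the 66 mm limit.
- **Standing flat:** for six cups, both cameras agree to about 1 mm with the lids at their flat height. The enlarged crop shows no tilt or raised lid.
- **Black cup:** here the two cameras disagree by about 4 mm, as they did by about 3 mm before I moved it. I put this down to the black lid blending with its dark side. The error points the opposite way from a raised cup.
- **Bystanders:** the jar, mug, timer and matchbox look unmoved by eye in the top view. The robot was clear of everything, with readings of less than 1 N.

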